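# Earth a circuit board with the swing clip of its jig

## Robot

A 6-joint arm with a two-finger parallel gripper is mounted at the origin on the work surface. World frame = base frame: x ahead of the robot, y to its left, z up, the work surface at z = 0. Lengths are in m, angles in rad, forces in N, time in s.
With the tool pointing down it reaches from about 0.275 to 0.775 m from the base axis. Payload 14.6 kg.
Tool frame: the origin (TCP) lies midway between the tips of the shut fingers; the grasp point (between the pads) lies behind it (arm.grasp_offset is the z of the grasp point in the tool frame, in m); z points along the fingers, y is the line along which they close (so a half turn about z gives the same grasp; the last joint's range is limited). The gripper opens to 85 mm and grips with 20 to 120 N. Pads are 22 mm wide; open, the fingers measure 114 mm over their backs; the gripper's body (76 mm by 85 mm) begins 54 mm behind the grasp point. The pads swing forward as they close: fully open they stand 13 mm farther back than shut.
Start: joints at [1.171, 0.263, -0.048, 1.259, 0, 1.415], TCP at [0.127, 0.509, 0.231] pointing down, gripper open.
Joint ranges: [-2.65, 2.65], [-0.89, 1.7], [-1.18, 1.37], [-2.13, 2.11], [-1.35, 1.29], [-3.14, 3.14]. Speed limits (rad/s): [1.89, 1.89, 2.57, 2.79, 3.14, 3.14].

## Interface

Orientations are given as a 3x3 rotation matrix whose columns are the frame's x, y, z axes.
In Python, from plant import arm gives the robot as it stands.
- The arm moves only by the shell command python3 -m pendant 'ROWS' [FORCE]. ROWS is JSON, a list that holds one entry, the list of rows, each a list of 7 numbers: the shift along the tool's x, y, z in cm, then the turn, a rotation vector about the tool's x, y, z in degrees, then the closure, from 0 (fully open) to 1 (shut). A call has 1 to 8 rows; each row shifts and turns the commanded pose from where the row before left it, along the tool's axes as they then stand; what a row does not reach is not made up. A row lasts 1/8 s, in which the tool goes at most 62.5 mm and 10.7 degrees, less where a joint would pass 70% of its speed; a pose out of reach is approached as far as the arm can. A call is refused whole if a number of a shift passes 6.25 or a number of a turn 10.7, either way. A call with a gripper value outside its range is refused whole. The fingers move at their own pace and stop on an object; FORCE is the grip in N (left out, the last holds). Time passes only in rows, so rows that do not move let the fingers close. It gives the time, the measured TCP pose, the force, the opening and the grip force at its end, in the units of the state.
- arm.get_state(): the state, without advancing time (a new reading comes with each control period).
- arm.capture(name): name is "scene" or "top" or "wrist"; returns a dict with "frame" (420x560x3 uint8, red, green, blue), "fov_y" (degrees; the focal length in pixels is half the picture's height over the tangent of half this angle, whatever the lens; pixels are square), "cx", "cy" (the principal point, pixels), "k1" (the pictures are not rectified: a ray, as slopes to the right and down, at radius r is drawn at 1 + k1 r^2 times it, then the intrinsics apply), "xyz" and "rotation" of the camera in the world. Camera axes: x right, y up, looking along -z (the intrinsics and any distortion apply to the point x, -y, -z); pixel columns grow to the right and rows downward; lengths in m; the calibration is good to about 2 mm. A picture is of the moment at which its call begins. There is no depth.
- arm.close_job(): hands the job in; it is judged then, once.
The state is a dict: "time_s": time; "joint_pos": joint angles; "qvel": joint speeds; "tau": joint torques, N m; "eef_pos": TCP position; "eef_rot": TCP orientation; "ft_force": force on the tool from outside, world axes, zero at the start; "ft_torque": the same for the moment, N m; "opening": finger opening in m; "finger_force": force on a finger pad.
Only numpy, scipy, OpenCV 4.12 (cv2) and the standard library are available. Lean on these libraries where they do the work, as an engineer would, in place of code of your own. Each camera call takes 0.05 s, during which the arm holds its last target. There are 200 camera calls.

## Task

Earth the circuit board before rework: push the jig's clip by its yellow post so that it swings up over the board's edge until its foot meets the brass terminal, pushes the loose board up against its stop and bears there firmly but gently (about 10 newtons on the post; the terminal takes 12 at most) for about two seconds. Then swing the clip all the way back off the board to its parking pin and let go, leaving the board lying in its nest, untouched by the gripper, and the things around it where they are.

Things in the scene. Friction and masses are not known exactly. Their poses are not given: they have to be found in the camera images.
- clip_pivot (a joint): swing angle of the spring clip about its pivot screw, rad: 0 = parked at its pin, blade along the jig's x axis; grows anticlockwise from above; stop at 1.6. Stays where left; 1 to 2 N on the post turns it. The foot meets the board's edge near 0.25, where it climbs 1.5 mm (about 4 to 8 N more on the post), slides over the board and meets the terminal at 1.05 to 1.15; then it pushes the board along to the stop, at 1.1 to 1.35.
- blade: the clip's flat steel blade, 12 mm wide, 2 mm thick. Origin on the pivot axis in mid-blade, 32.5 mm above the table; x along the blade towards its foot, z up. The blade is sprung downwards, pressing the foot on the board with about 4 N
- post (a point): centre of the clip's yellow post: upright cylinder 14 mm in diameter, 50 mm tall, on the blade 75 mm from the pivot axis, 35 to 85 mm above the table. Push it from the side; a tight grip keeps it from rising 1 to 2 mm as the foot climbs and so overloads the board. 0.65 to 0.85 of the push on it reaches the terminal. Apart from the flux bottle all things near are under 40 mm high
- foot (a point): centre of the clip's ball foot, 16 mm in diameter, below the blade's end, 95 mm from the pivot axis; the blade's upturned end reaches to 105 mm
- terminal: brass earth terminal fixed on the board, upright cylinder 16 mm in diameter, 13 mm tall, its top 33 mm above the table; origin at the centre of its foot on the board's upper face. The foot touches it when their centres are 16 mm apart seen from above
- board: green circuit board 140 x 100 x 3.2 mm (x, y, z), 0.15 to 0.35 kg, loose in a nest of low strips with 1.7 mm of play in y and slick underneath. At its -x end is an adjustable stop, set anew each time, 2 to 18 mm from the board: the clip pushes the board along freely (2 N) until the stop holds it. Origin at the centre of its underside, 16.8 mm above the table; components up to 11 mm tall on it
- jig: grey jig base 220 x 210 x 16.8 mm, screwed to the bench; origin at the centre of its underside, axes along its sides, x along the board's long side. The clip's pivot is at x = -30, y = -78 mm; the steel parking pin, top 39 mm above the table, stands at x = 25, y = -89 mm
- spool_mid (a point): centre of a loose solder spool with blue flanges, 52 mm in diameter, 35 mm tall, upright; leave alone
- flux_mid (a point): centre of a loose amber flux bottle with a red cap, 36 mm in diameter, 75 mm tall; leave alone
- tin_mid (a point): centre of a loose open steel tin, 64 mm in diameter, 35 mm tall; leave alone
Not all that is in view belongs to the job. Of the things like the board, leave any that is black or purple; of the rest the larger one is meant.

How it is judged:
By the outcome, as a careful person would: the job done as asked, in the order asked, and still so for the second after the job is handed in, with the robot touching nothing.
It also fails if it takes over 70 s, if anything falls off the work surface, if the arm or the gripper's body presses on something with over 40 N, if the wrist force passes 120 N, or if a joint passes its speed limit or range.

## Working session

There is one attempt and no reset: what is moved stays moved. The work goes in short steps, Python scripts to look and compute and a shell command to move; the robot and the scene stay as the last step left them, time stands still between calls to the robot, and variables do not carry over. Pictures are saved under pics/ and viewed, at most 10 in all, crops included, and the job is handed in when it is done.

```bash
ls; mkdir -p pics; cat > h.py <<'E'
import numpy as np, cv2
from plant import arm
def K(c):
    f=c["frame"].shape[0]/2/np.tan(np.radians(c["fov_y"])/2)
    return f
def ray(c,u,v):
    f=K(c); d=np.array([(u-c["cx"])/f,(v-c["cy"])/f]); s=d.copy()
    for _ in range(20): s=d/(1+c["k1"]*(s@s))
    return np.array(c["xyz"]),np.array(c["rotation"])@np.array([s[0],-s[1],-1.])
def onz(c,u,v,z):
    o,r=ray(c,u,v); return o+r*(z-o[2])/r[2]
def proj(c,p):
    q=np.array(c["rotation"]).T@(np.array(p)-np.array(c["xyz"])); s=np.array([q[0],-q[1]])/-q[2]
    s=s*(1+c["k1"]*(s@s)); f=K(c); return s[0]*f+c["cx"],s[1]*f+c["cy"]
def save(c,n,crop=None,k=1):
    im=c["frame"][:,:,::-1]
    if crop: x0,y0,x1,y1=crop; im=im[y0:y1,x0:x1]
    cv2.imwrite("pics/"+n,cv2.resize(np.ascontiguousarray(im),None,fx=k,fy=k,interpolation=cv2.INTER_CUBIC))
E
python3 - <<'E'
from h import *
import pickle
cs={n:arm.capture(n) for n in("scene","top","wrist")}
pickle.dump(cs,open("c0.pkl","wb"))
a=np.hstack([cs["scene"]["frame"],cs["top"]["frame"]])[:,:,::-1]
save(cs["top"],"top.png",k=1.4); save(cs["scene"],"scene.png",k=1.4)
for n,c in cs.items(): print(n,c["xyz"],c["fov_y"],c["k1"],c["cx"],c["cy"])
s=arm.get_state(); print(s["eef_pos"],s["eef_rot"],s["ft_force"],s["opening"],arm.grasp_offset,s["time_s"])
E
```

```text
pics
scene [ 1.06833601 -0.54581005  0.75184426] 49.73475157392649 -0.03233033918531693 281.1812325649391 207.6910509805249
top [0.4333558  0.06327322 1.11828594] 44.36617822342014 -0.05254256826882993 283.7498843921498 213.87634337142873
wrist [0.05736203 0.52632674 0.3729086 ] 66.66706931787898 -0.02018582353822019 277.98366980760505 208.72997517521614
[0.1271629  0.50914998 0.23090234] [[-9.70191742e-01  2.42338351e-01 -3.28646229e-04]
 [ 2.42338542e-01  9.70191412e-01 -8.09043593e-04]
 [ 1.22787459e-04 -8.64571061e-04 -9.99999619e-01]] [-0.25499133 -0.41776003  0.01937848] 0.08522956929234306 -0.0187 0.15
```

View pics/top.png

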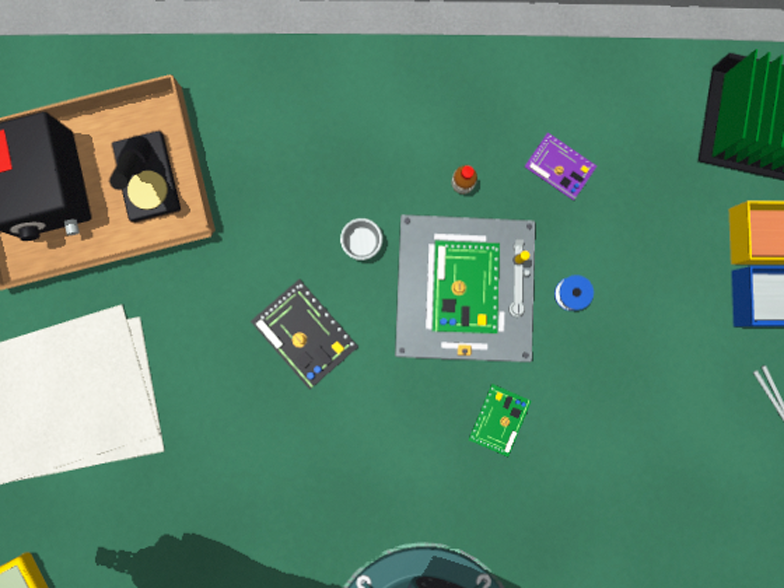

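View pics/scene.png

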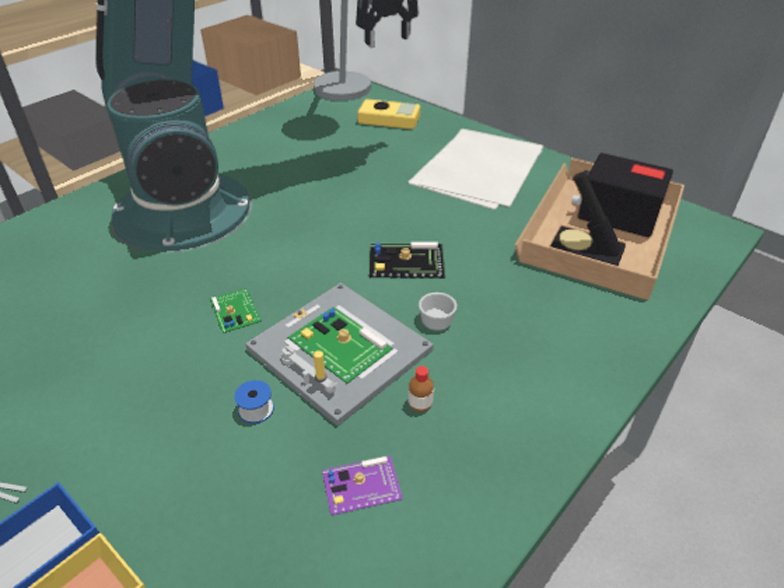

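The green boards are the one in the jig at (465,287) and a small loose one at (500,420). There is also a black one at (305,333) and a purple one at (560,166). The board meant is the larger green one, in the jig. The spool is at (574,293), the bottle at (465,179) and the tin at (361,240). Next I confirm it in an enlarged crop and measure.

```bash
python3 - <<'E'
from h import *
import pickle
cs=pickle.load(open("c0.pkl","rb"))
t=cs["top"]; save(t,"crop.png",(260,100,440,300),3)
hsv=cv2.cvtColor(t["frame"],cv2.COLOR_RGB2HSV)
def blobs(lo,hi,box,z,name,mn=8):
    m=cv2.inRange(hsv,np.array(lo),np.array(hi)); k=np.zeros_like(m); x0,y0,x1,y1=box; k[y0:y1,x0:x1]=m[y0:y1,x0:x1]
    n,l,s,ce=cv2.connectedComponentsWithStats(k)
    for i in range(1,n):
        if s[i,4]>=mn: print(name,s[i],ce[i].round(1),onz(t,*ce[i],z).round(4))
blobs((22,120,120),(32,255,255),(355,160,400,220),.085,"post")
blobs((8,80,100),(22,255,255),(310,190,345,220),.033,"term")
blobs((105,150,80),(125,255,255),(390,190,430,225),.035,"spool",40)
blobs((0,180,150),(5,255,255),(315,110,345,140),.075,"flux")
m=cv2.inRange(hsv,np.array((0,0,60)),np.array((180,40,200))); k=np.zeros_like(m); k[145:265,275:390]=m[145:265,275:390]
k=cv2.morphologyEx(k,cv2.MORPH_OPEN,np.ones((5,5)))
c=max(cv2.findContours(k,cv2.RETR_EXTERNAL,cv2.CHAIN_APPROX_NONE)[0],key=cv2.contourArea)
r=cv2.minAreaRect(c); P=np.array([onz(t,*p,.0168) for p in cv2.boxPoints(r)])
print(r,P.round(4),[np.linalg.norm(P[i]-P[i-1]).round(4) for i in range(4)],P.mean(0))
E
```

```text
post [368 179  10   9  64] [372.7 183. ] [ 0.5734 -0.1424  0.085 ]
term [324 202   8   8  45] [327.8 205.5] [ 0.532  -0.0562  0.033 ]
spool [400 197  24  25 439] [411.5 208.6] [ 0.5257 -0.235   0.035 ]
flux [330 119   9   8  57] [333.8 122.5] [ 0.7007 -0.0654  0.075 ]
((332.2529602050781, 205.66387939453125), (96.97684478759766, 101.45693969726562), 1.9749339818954468) [[ 0.4281  0.0406  0.0168]
 [ 0.647   0.0329  0.0168]
 [ 0.6407 -0.1784  0.0168]
 [ 0.4206 -0.1674  0.0168]] [np.float64(0.2081), np.float64(0.219), np.float64(0.2114), np.float64(0.2204)] [ 0.53409981 -0.06806607  0.0168    ]
```

View pics/crop.png

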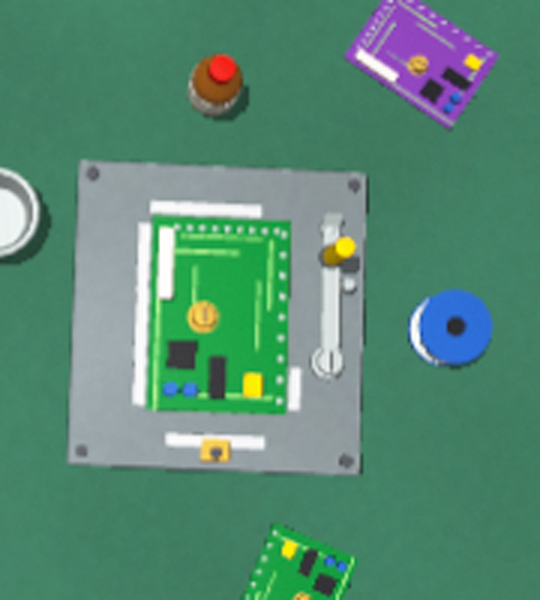

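The crop confirms it: the larger green board lies in the nest, with its terminal at crop (203,317). The post top is at crop (346,247), the pivot at (327,362), and the stop at (215,450). My plan is to straddle the post loosely with a half-closed gripper used as a fork, and follow the swing without gripping.

```bash
python3 -m pendant '[[[0,0,0,0,0,-5.8,0.6],[0,0,0,0,0,-5.8,0.6],[-2.97,-3.98,0.4,0,0,0,0.6],[-2.97,-3.98,0.4,0,0,0,0.6],[-2.97,-3.98,0.4,0,0,0,0.6],[-2.97,-3.98,0.4,0,0,0,0.6],[-2.97,-3.98,0.4,0,0,0,0.6],[-2.97,-3.98,0.4,0,0,0,0.6]]]' 30
python3 -m pendant '[[[-2.97,-3.98,0.4,0,0,0,0.6],[-2.97,-3.98,0.4,0,0,0,0.6],[-2.97,-3.98,0.4,0,0,0,0.6],[-2.97,-3.98,0.4,0,0,0,0.6],[-2.97,-3.98,0.4,0,0,0,0.6],[-2.97,-3.98,0.4,0,0,0,0.6],[-2.97,-3.98,0.4,0,0,0,0.6],[-2.97,-3.98,0.4,0,0,0,0.6]]]'
python3 -m pendant '[[[-2.9,-3.98,0,0,0,0,0.6],[-2,-3.5,0,0,0,0,0.6],[0,0,0,0,0,0,0.6]]]'
python3 - <<'E'
from h import *
c=arm.capture("wrist"); save(c,"w1.png"); s=arm.get_state()
print(s["eef_pos"],s["eef_rot"],s["opening"],s["ft_force"])
for z in(.085,): print(proj(c,[.575,-.148,z]), c["xyz"])
E
```

```text
time_s: 1.15
eef_pos: [0.2957, 0.2618, 0.2071]
eef_rot: [[-0.999, 0.042, 0.0], [0.042, 0.999, 0.0], [-0.0, 0.0, -1.0]]
ft_force: [1.4, 0.2, -0.2]
opening: 0.0343
finger_force: 0.0
time_s: 2.15
eef_pos: [0.5197, -0.0665, 0.175]
eef_rot: [[-0.999, 0.043, -0.0], [0.043, 0.999, 0.0], [0.0, 0.0, -1.0]]
ft_force: [1.6, 1.5, 0.6]
opening: 0.034
finger_force: 0.0
time_s: 2.52
eef_pos: [0.5656, -0.1439, 0.1744]
eef_rot: [[-0.999, 0.045, -0.001], [0.045, 0.999, 0.0], [0.001, 0.0, -1.0]]
ft_force: [0.2, 0.3, 0.9]
opening: 0.0342
finger_force: 0.0
[ 0.56488239 -0.14253102  0.17457363] [[-9.99037055e-01  4.38627352e-02 -1.01114062e-03]
 [ 4.38622698e-02  9.99037473e-01  4.77978754e-04]
 [ 1.03113283e-03  4.33167564e-04 -9.99999375e-01]] 0.0341803488806927 [-0.45589906  1.32670347 -0.31324675]
(np.float64(273.6598343725225), np.float64(224.64528593310888)) [ 0.49378338 -0.14117309  0.31645803]
```

View pics/w1.png

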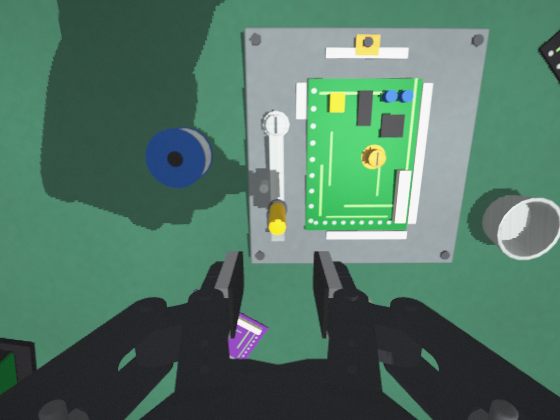

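The wrist view shows the post top at (277,227), the pivot screw at (276,123) and the terminal at (374,157), close to the prediction.

```bash
python3 - <<'E'
from h import *
c=arm.capture("wrist"); s=arm.get_state()
hsv=cv2.cvtColor(c["frame"],cv2.COLOR_RGB2HSV)
m=cv2.inRange(hsv,np.array((22,150,225)),np.array((32,255,255)));m[:200]=0;m[:,:260]=0;m[:,295:]=0;m[245:]=0
n,l,st,ce=cv2.connectedComponentsWithStats(m); i=1+st[1:,4].argmax(); print(st[i],ce[i])
p=onz(c,*ce[i],.085); v=onz(c,276,123.5,.034); t=onz(c,374,156,.033)
print("post",p,"pivot",v,"dist",np.linalg.norm((p-v)[:2]),"term",t,np.linalg.norm((t-v)[:2]))
cs=[onz(c,*q,.0168) for q in((246,29),(488,29),(451,262.5),(251,263))]
for a in cs: print(a.round(4))
print(np.degrees(np.arctan2(*(p-v)[1::-1])))
C=s["eef_pos"];print(C, s["ft_force"])
E
```

```text
[267 221  17  15 197] [274.92385787 227.62944162]
post [ 0.57677626 -0.14567974  0.085     ] pivot [ 0.50062771 -0.1417893   0.034     ] dist 0.07624786201654443 term [ 0.53203268 -0.05630388  0.033     ] 0.09107155970146923
[ 0.4226 -0.1638  0.0168]
[0.43   0.0418 0.0168]
[0.6477 0.0336 0.0168]
[ 0.6391 -0.1738  0.0168]
-2.9247055268340465
[ 0.56448683 -0.14160476  0.17485527] [-0.01177835 -0.3988935   0.097849  ]
```

```bash
python3 -m pendant '[[[-1.17,-0.5,0,0,0,0,0.6],[0,0,2,0,0,0,0.6],[0,0,2.5,0,0,0,0.6],[0,0,2.5,0,0,0,0.6],[0,0,2,0,0,0,0.6],[0,0,2,0,0,0,0.6],[0,0,1.5,0,0,0,0.6],[0,0,0,0,0,0,0.6]]]'
python3 - <<'E'
from h import *
c=arm.capture("wrist"); save(c,"w2.png"); s=arm.get_state()
print(s["eef_pos"],s["opening"],s["ft_force"])
E
```

```text
time_s: 3.62
eef_pos: [0.5761, -0.1467, 0.0496]
eef_rot: [[-0.999, 0.042, -0.001], [0.042, 0.999, 0.001], [0.001, 0.0, -1.0]]
ft_force: [-0.2, 0.2, 0.2]
opening: 0.0343
finger_force: 0.0
[ 0.57645638 -0.14703268  0.05037697] 0.034690969511784665 [ 0.62756657 -0.23087008  0.42902746]
```

View pics/w2.png

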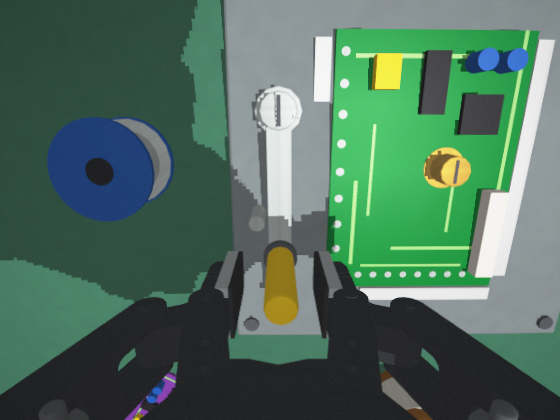

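The fork straddles the post, which lies centred between the pads at (281,285). Now I close the gap gently.

```bash
python3 -m pendant '[[[0,0.4,0,0,0,0,0.6],[0,0.4,0,0,0,0,0.6],[0,0.1,0,0,0,0,0.6],[0,0.1,0,0,0,0,0.6],[0,0.1,0,0,0,0,0.6]]]'
python3 -m pendant '[[[0.058,0.325,0,0,0,-2.5,0.6],[0.058,0.325,0,0,0,-2.5,0.6],[0,0,0,0,0,0,0.6]]]'
python3 -m pendant '[[[0.058,0.325,0,0,0,-2.5,0.6],[0.058,0.325,0,0,0,-2.5,0.6],[0,0,0,0,0,0,0.6]]]'
```

```text
time_s: 4.3
eef_pos: [0.5768, -0.1362, 0.0503]
eef_rot: [[-0.999, 0.042, 0.0], [0.042, 0.999, -0.0], [-0.0, -0.0, -1.0]]
ft_force: [-0.5, 0.9, -1.1]
opening: 0.0341
finger_force: 0.0
time_s: 4.68
eef_pos: [0.5758, -0.1297, 0.0503]
eef_rot: [[-0.999, -0.045, 0.0], [-0.045, 0.999, -0.0], [-0.0, -0.0, -1.0]]
ft_force: [-0.9, 0.2, 0.1]
opening: 0.034
finger_force: 0.0
time_s: 5.05
eef_pos: [0.5742, -0.1233, 0.0503]
eef_rot: [[-0.991, -0.131, -0.0], [-0.131, 0.991, 0.0], [0.0, 0.0, -1.0]]
ft_force: [-0.6, -0.6, 0.2]
opening: 0.0343
finger_force: 0.0
```

```bash
for i in 1; do python3 -m pendant '[[[0.047,0.26,0,0,0,-2,0.6],[0.047,0.26,0,0,0,-2,0.6],[0,0,0,0,0,0,0.6]]]'
python3 -m pendant '[[[0.047,0.26,0,0,0,-2,0.6],[0.047,0.26,0,0,0,-2,0.6],[0,0,0,0,0,0,0.6]]]'
python3 -m pendant '[[[0.047,0.26,0,0,0,-2,0.6],[0.047,0.26,0,0,0,-2,0.6],[0,0,0,0,0,0,0.6]]]'; done
python3 - <<'E'
from h import *
c=arm.capture("wrist"); save(c,"w3.png"); s=arm.get_state()
print(s["eef_pos"],s["opening"],s["ft_force"])
E
```

```text
time_s: 5.42
eef_pos: [0.5724, -0.1181, 0.0503]
eef_rot: [[-0.98, -0.201, -0.0], [-0.201, 0.98, 0.0], [0.0, 0.0, -1.0]]
ft_force: [-0.5, -0.5, -0.1]
opening: 0.0342
finger_force: 0.0
time_s: 5.8
eef_pos: [0.5703, -0.1131, 0.0503]
eef_rot: [[-0.963, -0.269, -0.0], [-0.269, 0.963, 0.0], [-0.0, 0.0, -1.0]]
ft_force: [1.0, -0.4, -0.2]
opening: 0.034
finger_force: 0.3
time_s: 6.18
eef_pos: [0.5678, -0.1083, 0.0502]
eef_rot: [[-0.942, -0.336, -0.0], [-0.336, 0.942, 0.001], [0.0, 0.001, -1.0]]
ft_force: [-0.6, 0.0, 0.0]
opening: 0.0339
finger_force: 0.0
[ 0.56781909 -0.10841073  0.05015958] 0.03436769079922243 [0.18322107 0.31495124 0.55349671]
```

View pics/w3.png

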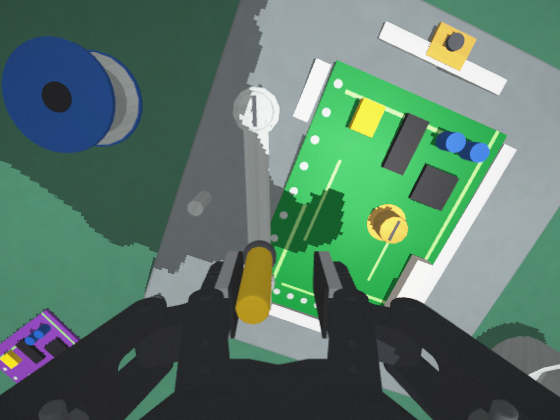

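The post rests on the left pad at (235–270,285) and the clip has swung about 22°, with the blade at the board's edge. I carry on.

```bash
python3 -m pendant '[[[0.058,0.325,0,0,0,-2.5,0.6],[0.058,0.325,0,0,0,-2.5,0.6],[0.058,0.325,0,0,0,-2.5,0.6],[0.058,0.325,0,0,0,-2.5,0.6]]]'
python3 -m pendant '[[[0.058,0.325,0,0,0,-2.5,0.6],[0.058,0.325,0,0,0,-2.5,0.6],[0.058,0.325,0,0,0,-2.5,0.6],[0.058,0.325,0,0,0,-2.5,0.6]]]'
python3 -m pendant '[[[0.058,0.325,0,0,0,-2.5,0.6],[0.058,0.325,0,0,0,-2.5,0.6],[0.058,0.325,0,0,0,-2.5,0.6],[0,0,0,0,0,0,0.6]]]'
python3 - <<'E'
from h import *
c=arm.capture("wrist"); save(c,"w4.png"); s=arm.get_state()
print(s["eef_pos"],s["opening"],s["ft_force"])
E
```

```text
time_s: 6.72
eef_pos: [0.5608, -0.0977, 0.0502]
eef_rot: [[-0.869, -0.494, 0.0], [-0.494, 0.869, -0.0], [-0.0, -0.0, -1.0]]
ft_force: [1.3, -1.7, -1.1]
opening: 0.0344
finger_force: 0.8
time_s: 7.22
eef_pos: [0.5518, -0.0881, 0.0502]
eef_rot: [[-0.77, -0.638, 0.0], [-0.638, 0.77, 0.0], [-0.0, -0.0, -1.0]]
ft_force: [1.8, -0.8, -1.2]
opening: 0.034
finger_force: 0.8
time_s: 7.72
eef_pos: [0.5437, -0.0819, 0.0502]
eef_rot: [[-0.681, -0.732, -0.0], [-0.732, 0.681, 0.0], [0.0, 0.0, -1.0]]
ft_force: [-0.2, 0.1, 0.2]
opening: 0.0339
finger_force: 0.0
[ 0.54376222 -0.08197714  0.05020047] 0.03419666635093107 [-0.46418408 -0.33932989  0.09213738]
```

View pics/w4.png

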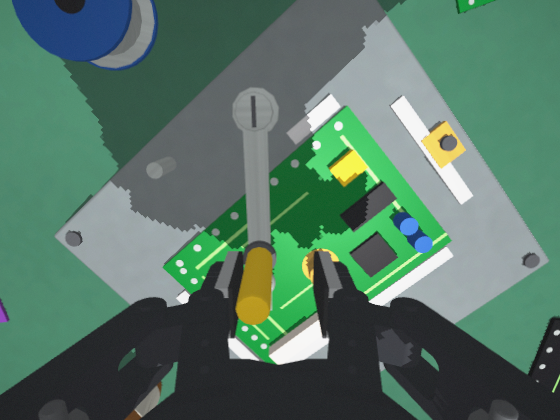

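```bash
python3 -m pendant '[[[0.019,0.131,0,0,0,-1,0.6],[0.019,0.131,0,0,0,-1,0.6],[0.019,0.131,0,0,0,-1,0.6],[0.019,0.131,0,0,0,-1,0.6],[0.019,0.131,0,0,0,-1,0.6],[0.019,0.131,0,0,0,-1,0.6],[0.019,0.131,0,0,0,-1,0.6],[0.019,0.131,0,0,0,-1,0.6]]]'
for i in 1; do python3 -m pendant '[[[0.009,0.065,0,0,0,-0.5,0.6],[0.009,0.065,0,0,0,-0.5,0.6],[0.009,0.065,0,0,0,-0.5,0.6],[0.009,0.065,0,0,0,-0.5,0.6]]]'
python3 -m pendant '[[[0.009,0.065,0,0,0,-0.5,0.6],[0.009,0.065,0,0,0,-0.5,0.6],[0.009,0.065,0,0,0,-0.5,0.6],[0.009,0.065,0,0,0,-0.5,0.6]]]'
python3 -m pendant '[[[0.009,0.065,0,0,0,-0.5,0.6],[0.009,0.065,0,0,0,-0.5,0.6]]]'; done
```

```text
time_s: 8.78
eef_pos: [0.5348, -0.0766, 0.0503]
eef_rot: [[-0.572, -0.821, 0.0], [-0.821, 0.572, -0.0], [0.0, -0.0, -1.0]]
ft_force: [0.9, -1.2, 0.3]
opening: 0.0345
finger_force: 0.7
time_s: 9.28
eef_pos: [0.5325, -0.0754, 0.0503]
eef_rot: [[-0.543, -0.84, 0.0], [-0.84, 0.543, -0.0], [-0.0, -0.0, -1.0]]
ft_force: [0.3, -1.3, -0.7]
opening: 0.0342
finger_force: 0.7
time_s: 9.78
eef_pos: [0.5301, -0.0744, 0.0503]
eef_rot: [[-0.513, -0.858, 0.0], [-0.858, 0.513, -0.0], [-0.0, -0.0, -1.0]]
ft_force: [0.5, -1.6, 0.3]
opening: 0.0343
finger_force: 0.7
time_s: 10.02
eef_pos: [0.5291, -0.074, 0.0503]
eef_rot: [[-0.498, -0.867, 0.0], [-0.867, 0.498, -0.0], [0.0, -0.0, -1.0]]
ft_force: [2.1, -2.9, -1.0]
opening: 0.0339
finger_force: 1.5
```

```bash
cat > ok.py <<'E'
import sys; from h import *
s=arm.get_state(); R=np.array(s["eef_rot"]); f=-R.T@s["ft_force"]
print("t %.2f yaw %.1f push %.1f  x %.1f z %.1f ff %.1f"%(s["time_s"],np.degrees(np.arctan2(-R[1,0],-R[0,0])),f[1],f[0],f[2],s["finger_force"]))
sys.exit(f[1]>float(sys.argv[1]) or s["finger_force"]>float(sys.argv[1])/1.8)
E
L=4.6
python3 -m pendant '[[[0.009,0.065,0,0,0,-0.5,0.6],[0.009,0.065,0,0,0,-0.5,0.6]]]' >/dev/null && python3 ok.py $L &&
python3 -m pendant '[[[0.009,0.065,0,0,0,-0.5,0.6],[0.009,0.065,0,0,0,-0.5,0.6]]]' >/dev/null && python3 ok.py $L &&
python3 -m pendant '[[[0.009,0.065,0,0,0,-0.5,0.6],[0.009,0.065,0,0,0,-0.5,0.6]]]' >/dev/null && python3 ok.py $L &&
python3 -m pendant '[[[0.009,0.065,0,0,0,-0.5,0.6],[0.009,0.065,0,0,0,-0.5,0.6]]]' >/dev/null && python3 ok.py $L &&
python3 -m pendant '[[[0.009,0.065,0,0,0,-0.5,0.6],[0.009,0.065,0,0,0,-0.5,0.6]]]' >/dev/null && python3 ok.py $L
```

```text
t 10.28 yaw 61.1 push 3.9  x -2.3 z -1.1 ff 2.1
t 10.53 yaw 62.1 push 3.4  x -3.1 z -1.9 ff 2.1
t 10.78 yaw 63.1 push 4.2  x -2.2 z -0.4 ff 2.1
t 11.03 yaw 64.1 push 3.3  x -2.9 z -0.7 ff 2.0
t 11.28 yaw 65.1 push 4.0  x -2.5 z 0.7 ff 2.0
```

```bash
L=5.4
python3 -m pendant '[[[0.009,0.065,0,0,0,-0.5,0.6],[0.009,0.065,0,0,0,-0.5,0.6]]]' >/dev/null && python3 ok.py $L &&
python3 -m pendant '[[[0.009,0.065,0,0,0,-0.5,0.6],[0.009,0.065,0,0,0,-0.5,0.6]]]' >/dev/null && python3 ok.py $L &&
python3 -m pendant '[[[0.009,0.065,0,0,0,-0.5,0.6],[0.009,0.065,0,0,0,-0.5,0.6]]]' >/dev/null && python3 ok.py $L &&
python3 -m pendant '[[[0.005,0.033,0,0,0,-0.25,0.6],[0.005,0.033,0,0,0,-0.25,0.6]]]' >/dev/null && python3 ok.py $L &&
python3 -m pendant '[[[0.005,0.033,0,0,0,-0.25,0.6],[0.005,0.033,0,0,0,-0.25,0.6]]]' >/dev/null && python3 ok.py $L &&
python3 -m pendant '[[[0.005,0.033,0,0,0,-0.25,0.6],[0.005,0.033,0,0,0,-0.25,0.6]]]' >/dev/null && python3 ok.py $L &&
python3 -m pendant '[[[0.005,0.033,0,0,0,-0.25,0.6],[0.005,0.033,0,0,0,-0.25,0.6]]]' >/dev/null && python3 ok.py $L &&
python3 -m pendant '[[[0.005,0.033,0,0,0,-0.25,0.6],[0.005,0.033,0,0,0,-0.25,0.6]]]' >/dev/null && python3 ok.py $L
```

```text
t 11.53 yaw 66.1 push 3.8  x -2.7 z 0.4 ff 2.0
t 11.78 yaw 67.1 push 3.4  x -2.2 z 0.6 ff 1.9
t 12.03 yaw 68.1 push 4.5  x -2.6 z 0.0 ff 1.9
t 12.28 yaw 68.6 push 3.6  x -2.3 z 0.1 ff 1.9
t 12.53 yaw 69.1 push 2.8  x -3.0 z 0.3 ff 1.9
t 12.78 yaw 69.6 push 5.2  x -2.8 z -0.8 ff 2.7
t 13.03 yaw 70.1 push 7.6  x -2.2 z -1.6 ff 3.8True
```

The board has reached its stop. Force rises about 3.5 N per mm.

```bash
python3 -m pendant '[[[0.005,0.03,0,0,0,-0.25,0.6],[0.003,0.02,0,0,0,-0.15,0.6]]]' >/dev/null; python3 ok.py 9; python3 -m pendant '[[[0,0,0,0,0,0,0.6]]]' >/dev/null; python3 ok.py 9
```

```text
t 13.28 yaw 70.5 push 8.3  x -3.4 z -3.5 ff 4.5
t 13.40 yaw 70.5 push 8.5  x -2.8 z -2.8 ff 4.4
```

```bash
python3 -m pendant '[[[0.003,0.03,0,0,0,-0.2,0.6],[0,0,0,0,0,0,0.6]]]' >/dev/null; python3 ok.py 11; python3 -m pendant '[[[0,0,0,0,0,0,0.6],[0,0,0,0,0,0,0.6],[0,0,0,0,0,0,0.6],[0,0,0,0,0,0,0.6]]]' >/dev/null; python3 ok.py 9
```

```text
t 13.65 yaw 70.7 push 9.7  x -3.5 z -3.9 ff 4.9
t 14.15 yaw 70.7 push 9.7  x -2.9 z -2.9 ff 4.9True
```

```bash
python3 -m pendant '[[[0,0,0,0,0,0,0.6],[0,0,0,0,0,0,0.6],[0,0,0,0,0,0,0.6],[0,0,0,0,0,0,0.6],[0,0,0,0,0,0,0.6],[0,0,0,0,0,0,0.6],[0,0,0,0,0,0,0.6],[0,0,0,0,0,0,0.6]]]' >/dev/null; python3 ok.py 9; python3 -m pendant '[[[0,0,0,0,0,0,0.6],[0,0,0,0,0,0,0.6],[0,0,0,0,0,0,0.6],[0,0,0,0,0,0,0.6],[0,0,0,0,0,0,0.6],[0,0,0,0,0,0,0.6]]]' >/dev/null; python3 ok.py 9
```

```text
t 15.15 yaw 70.7 push 9.9  x -2.9 z -4.1 ff 4.9
t 15.90 yaw 70.7 push 10.1  x -2.6 z -4.2 ff 4.9True
True
```

```bash
python3 -m pendant '[[[0,-0.1,0,0,0,0,0.6],[0,-0.4,0,0,0,0,0.6],[0,-0.6,0,0,0,0,0.6],[0,-0.6,0,0,0,0,0.6],[0,-0.2,0,0,0,0,0.6],[0,0,0,0,0,0,0.6]]]'; python3 ok.py 9
python3 - <<'E'
from h import *
s=arm.get_state(); R=np.array(s["eef_rot"]); print(R.T@(np.array([.5007,-.1433,.05])-s["eef_pos"]))
c=arm.capture("wrist"); save(c,"w5.png")
E
```

```text
time_s: 16.65
eef_pos: [0.5335, -0.0761, 0.0502]
eef_rot: [[-0.331, -0.944, -0.0], [-0.944, 0.331, 0.0], [-0.0, 0.0, -1.0]]
ft_force: [0.3, -0.1, -0.2]
opening: 0.0341
finger_force: 0.0
t 16.65 yaw 70.7 push 0.3  x -0.0 z -0.2 ff 0.0
[0.07428041 0.00869387 0.00016481]
```

View pics/w5.png

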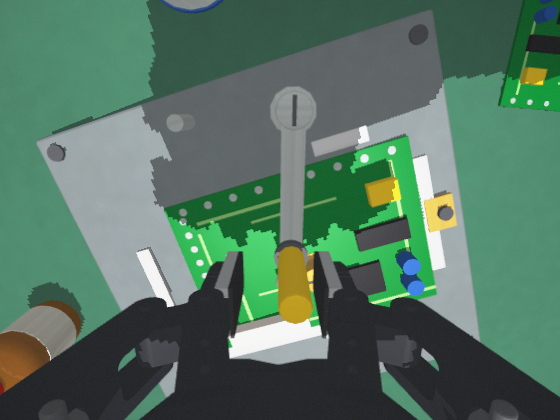

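The board lies against its stop at (430,215), and the post is free between the pads, near the right one. Now I swing it back.

```bash
python3 -m pendant '[[[0,-0.1,0,0,0,0,0.6],[0.039,-0.261,0,0,0,2,0.6],[0.039,-0.261,0,0,0,2,0.6],[0.088,-0.521,0,0,0,4,0.6],[0.088,-0.521,0,0,0,4,0.6],[0.088,-0.521,0,0,0,4,0.6],[0.088,-0.521,0,0,0,4,0.6],[0.088,-0.521,0,0,0,4,0.6]]]' >/dev/null;python3 ok.py 9
python3 -m pendant '[[[0.088,-0.521,0,0,0,4,0.6],[0.088,-0.521,0,0,0,4,0.6],[0.088,-0.521,0,0,0,4,0.6],[0.088,-0.521,0,0,0,4,0.6],[0.088,-0.521,0,0,0,4,0.6],[0.088,-0.521,0,0,0,4,0.6]]]' >/dev/null;python3 ok.py 9
python3 -m pendant '[[[0.039,-0.261,0,0,0,2,0.6],[0.039,-0.261,0,0,0,2,0.6],[0.039,-0.261,0,0,0,2,0.6],[0.039,-0.261,0,0,0,2,0.6],[0.039,-0.261,0,0,0,2,0.6]]]' >/dev/null; python3 ok.py 9
python3 - <<'E'
from h import *
s=arm.get_state(); R=np.array(s["eef_rot"]); print(R.T@(np.array([.5007,-.1433,.05])-s["eef_pos"]))
E
```

```text
t 17.70 yaw 46.5 push -2.5  x 1.2 z 0.9 ff 1.0
t 18.45 yaw 22.5 push -2.2  x 1.4 z -0.6 ff 0.9
t 19.07 yaw 12.5 push -0.4  x 0.5 z -0.3 ff 0.4
[0.07438682 0.01047616 0.00028887]
```

```bash
cat > okr.py <<'E'
import sys; from h import *
s=arm.get_state(); R=np.array(s["eef_rot"]); f=-R.T@s["ft_force"]
print("t %.2f yaw %.1f push %.1f x %.1f z %.1f ff %.1f"%(s["time_s"],np.degrees(np.arctan2(-R[1,0],-R[0,0])),f[1],f[0],f[2],s["finger_force"]))
sys.exit(bool(s["finger_force"]>2.2))
E
python3 -m pendant '[[[0.039,-0.261,0,0,0,2,0.6],[0.039,-0.261,0,0,0,2,0.6],[0.039,-0.261,0,0,0,2,0.6],[0.039,-0.261,0,0,0,2,0.6],[0.039,-0.261,0,0,0,2,0.6]]]' >/dev/null; python3 okr.py &&
python3 -m pendant '[[[0.019,-0.131,0,0,0,1,0.6],[0.019,-0.131,0,0,0,1,0.6]]]' >/dev/null; python3 okr.py &&
python3 -m pendant '[[[0.019,-0.131,0,0,0,1,0.6],[0.019,-0.131,0,0,0,1,0.6]]]' >/dev/null; python3 okr.py &&
python3 -m pendant '[[[0.019,-0.131,0,0,0,1,0.6]]]' >/dev/null; python3 okr.py &&
python3 -m pendant '[[[0,-0.07,0,0,0,0,0.6]]]' >/dev/null; python3 okr.py &&
python3 -m pendant '[[[0,-0.07,0,0,0,0,0.6]]]' >/dev/null; python3 okr.py
```

```text
t 19.70 yaw 2.5 push -0.9 x 1.1 z -0.9 ff 0.4
t 19.95 yaw 0.6 push -1.1 x 0.9 z -0.5 ff 0.4
t 20.20 yaw -1.4 push -0.4 x -0.5 z -0.3 ff 0.4
t 20.32 yaw -2.4 push -1.5 x -0.7 z -0.8 ff 0.6
t 20.45 yaw -2.3 push -4.2 x 0.3 z -0.3 ff 1.9
t 20.57 yaw -2.3 push -7.2 x 1.5 z 0.3 ff 3.1
```

The clip bears on its pin. I centre the fork, rise, and check.

```bash
python3 -m pendant '[[[0,0.2,0,0,0,0,0.6],[0,0.5,0,0,0,0,0.6],[0,0.45,0,0,0,0,0.6],[0,0,0,0,0,0,0.6]]]'
python3 -m pendant '[[[0,0,-1,0,0,0,0.6],[0,0,-2,0,0,0,0.6],[0,0,-3,0,0,0,0.6],[0,0,-4,0,0,0,0.6],[0,0,-4,0,0,0,0.6],[3,3,-3,0,0,0,0.6],[5,5,0,0,0,0,0.6],[0,0,0,0,0,0,0.6]]]'
python3 - <<'E'
from h import *
c=arm.capture("scene"); save(c,"s2.png",(170,190,330,310),4)
c=arm.capture("wrist"); save(c,"w6.png")
E
```

```text
time_s: 21.08
eef_pos: [0.5752, -0.1465, 0.0503]
eef_rot: [[-0.999, 0.04, -0.0], [0.04, 0.999, -0.0], [-0.0, -0.0, -1.0]]
ft_force: [0.6, 0.0, -0.5]
opening: 0.0343
finger_force: 0.0
time_s: 22.08
eef_pos: [0.5015, -0.0675, 0.2217]
eef_rot: [[-0.999, 0.039, 0.0], [0.039, 0.999, 0.0], [-0.0, 0.0, -1.0]]
ft_force: [0.9, -0.2, 0.3]
opening: 0.0339
finger_force: 0.0
```

View pics/w6.png

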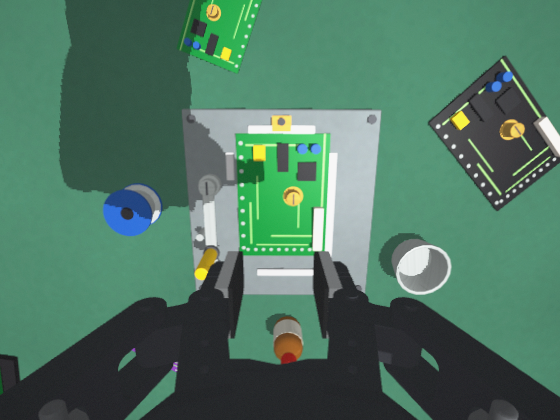

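View pics/s2.png

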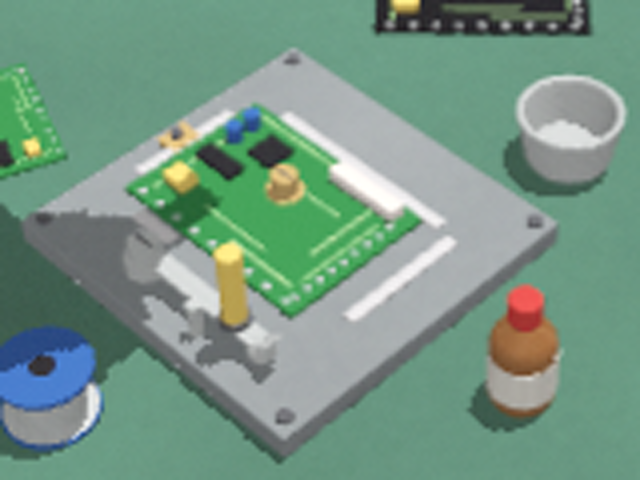

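The clip is parked at its pin, with the post at (205,263) in the wrist view. The board lies flat against its stop, and the spool, bottle and tin are undisturbed. Handing in.

```bash
python3 -c "
from plant import arm
print(arm.close_job())"
```

```text
the job is handed in; nothing more can be done
None
```

The job is done and handed in: the clip pushed the board up against its stop and bore there at about 10 N on the post for just over 2 s, then swung back to its parking pin and was released, leaving the board in its nest and the things around it where they were.

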